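# Switch on the battery of a bench torque readout

## Task

With the yellow flat-bladed pry tool, lever up the grey battery cover of the white torque readout and swing it right back so that it stays open. Then slide the recessed orange-ridged switch inside gently across its click from the red end to the green end, and finish with the cover open and the pry tool lying on the bench. Be gentle with the readout, and leave the bottle, the jar and the key set where they stand.

Things in the scene. Friction and masses are not known exactly. Their poses are not given: they have to be found in the camera images.
- unit: White torque readout fixed on the bench, 180 x 250 x 66 mm (x, y, z), level. Origin: on the bench under the centre of its battery compartment; its axes are 'unit x, y, z' below. The box reaches x -90..+90, y -85..+165 mm. Screen and red knob (top 84 mm up) are on the +y end. The grey cover lies flush in the top over the compartment.
- well_floor (a point): Centre of the compartment's floor, at the unit's x 0, y 0, 36 mm above the bench. The well under the cover spans unit x -67..+67, y -70..+62 mm, walls up to 66 mm (60 mm on the -y side). Two fixed blue battery cells lie in it at y 22..55, x -50..+50 mm, tops 52 mm above the bench. Axes as the unit's.
- pry_notch (a point): Centre of the pry slot in the outer face of the unit's -y wall (unit x 0, y -85, 54 mm up). The slot goes level along +y through the 15 mm thick wall into the well: 60 mm wide (x -30..+30), 12 mm high, from the sill 48 mm above the bench to the shut cover's underside at 60 mm. Axes as the unit's.
- cover (a joint): Angle of the cover (rad): 0 shut, 1.9 fully open and leaning back past upright (stop). The hinge is stiff: the cover stays at the angle where it is left. It takes 1 to 2 N at the lip to lift.
- cover_hinge (a point): Point in the middle of the cover's hinge line, which runs along the unit's x axis at unit y +62 mm, 63 mm above the bench. Axes as the unit's. The cover swings up and over towards the unit's +y.
- cover_lip (a point): Middle of the lower edge of the cover's free end, above the pry notch (unit y -84 mm, 60 mm up when shut). The cover is a grey plate 132 mm wide (x), 6 mm thick, and reaches 146 mm from the hinge; an orange strip marks the lip. The point moves with the cover.
- switch (a joint): Position of the slide switch (m): 0 red (off) end, 0.018 green (on) end, hard stops at both. It slides along unit +x. A spring detent holds it at either end: it takes up to about 8 N to push at first, less towards half-way; past half-way (0.009) it snaps on to the end by itself; let go before that it snaps back.
- switch_ridge (a point): Middle of the top of the switch's orange ridge; moves with it. Ridge 6 mm thick (x), 30 mm wide (y), upright sides, 6 mm above the floor, top about 42 mm above the bench; at unit x -9 mm when off, +9 mm when on, y -22 mm. The black slide plate round it (50 x 34 mm) moves with it, level with the floor within 1.5 mm.
- pry_handle (a point): Middle of the loose pry tool's grip, near its balance point, 13 mm above the bench as it lies. x axis along the tool to the blade tip, z up. Yellow handle 18 mm wide, 26 mm high, from 60 mm behind this point to 40 mm ahead; a black collar 20 mm wide ends 47 mm ahead. Mass about 90 g.
- pry_tip (a point): Middle of the blade's end edge, 110 mm ahead of point pry_handle on the tool's axis, at the same height. Steel blade 28 mm wide, 3 mm thick, level, free for the last 63 mm.
- pry: The same pry tool; origin under the tool on its underside, 10 mm ahead of point pry_handle; x to the blade tip.
- bottle: Bystander: amber bottle 56 mm across, 130 mm high, loose, origin under its centre.
- jar: Bystander: white jar with blue lid, 68 mm across, 85 mm high, loose, origin under its centre.
- keyset: Bystander: yellow holder 50 x 110 x 24 mm with black hex keys standing to 65 mm, loose, origin under its centre.
Mind the look-alikes: they are no part of the job. Several things look just like the pry: the one meant starts farthest to the robot's right.

How it is judged:
By the outcome, as a careful person would: the job done as asked, in the order asked, and still so for the second after the job is handed in, with the robot touching nothing.
It also fails if it takes over 72 s, if anything falls off the work surface, if the arm or the gripper's body presses on something with over 40 N, if the wrist force passes 120 N, or if a joint passes its speed limit or range.

## Robot

A 6-joint arm with a two-finger parallel gripper is mounted at the origin on the work surface. World frame = base frame: x ahead of the robot, y to its left, z up, the work surface at z = 0. Lengths are in m, angles in rad, forces in N, time in s.
With the tool pointing down it reaches from about 0.225 to 0.875 m from the base axis. Payload 3.4 kg.
Tool frame: the origin (TCP) lies on the mounting face of the last link; the fingertips stand 173 mm ahead of it and the grasp point (between the pads) lies 155 mm ahead of it; x points along the fingers, y is the direction in which the jaws open and shut, and the axes are right-handed (so a half turn about x gives the same grasp; the last joint's range is limited). The gripper opens to 85 mm and grips with 20 to 120 N. Pads are 22 mm wide; open, the fingers measure 114 mm over their backs; the gripper's body (76 mm by 85 mm) begins 54 mm behind the grasp point. The pads swing forward as they close: fully open they stand 13 mm farther back than shut.
Start: joints at [1.111, 0.276, 1.505, -0, 1.361, -0.121], TCP at [0.191, 0.542, 0.405] pointing down, gripper open.
Joint ranges: [-2.89, 2.89], [-0.75, 2.08], [0.22, 2.7], [-1.18, 4.32], [0.11, 2.71], [-2.7, 2.7]. Speed limits (rad/s): [2.57, 2.57, 3.14, 3.14, 3.14, 3.14].

## Interface

Orientations are given as a unit quaternion [w, x, y, z].
In Python, from rig import manip gives the robot as it stands.
- The arm moves only by the tool arm_command, never from a script. Its argument "targets" is a list of rows, each an object with "dp": the shift along the tool's x, y, z in m, a list of three; "turn": the turn, a rotation vector about the tool's x, y, z in degrees, a list of three; "grip": the opening, from -1 (shut) to 1 (fully open). In form: [{"dp": [tx, ty, tz], "turn": [wx, wy, wz], "grip": grip}, ...]. A call has 1 to 8 rows; each row shifts and turns the commanded pose from where the row before left it, along the tool's axes as they then stand; what a row does not reach is not made up. A row lasts 1/10 s, in which the tool goes at most 50 mm and 8.59 degrees, less where a joint would pass 70% of its speed; a pose out of reach is approached as far as the arm can. A call with a gripper value outside its range is refused whole. The fingers move at their own pace and stop on an object; "grip_force" is the grip in N (left out, the last holds). Time passes only in rows, so rows that do not move let the fingers close. It gives the time, the measured TCP pose, the force and the opening at its end, in the units of the state.
- manip.get_state(): the state, without advancing time (a new reading comes with each control period).
- manip.get_image(name): name is "scene" or "top" or "wrist"; returns the picture (400x640x3 uint8, red, green, blue); there is no depth.
- manip.calibration(name): a dict with "fx", "fy", "cx", "cy" (pixels), "R" (3x3) and "t" (3): a world point X has camera coordinates R X + t. Camera axes: x right, y down, z forward; pixel columns grow to the right and rows downward; lengths in m; the calibration is good to about 2 mm. A picture is of the moment at which its call begins: read the wrist's pose just before it. calibration takes no time and is no camera call; for the wrist camera it gives the pose at the moment of the call.
- manip.sign_off(): hands the job in, once; it reports no verdict.
The state is a dict: "clock": time; "qpos": joint angles; "qd": joint speeds; "effort": joint torques, N m; "position": TCP position; "ee_rot": TCP orientation; "contact_force": force on the tool from outside, world axes, zero at the start; "moment": the same for the moment, N m; "width": finger opening in m.
Only numpy, scipy, OpenCV 4.12 (cv2) and the standard library are available. Lean on these libraries where they do the work, as an engineer would, in place of code of your own. Each camera call takes 0.05 s, during which the arm holds its last target.

## Working session

There is one attempt and no reset: what is moved stays moved. The work goes in short steps, Python scripts to look and compute and a tool call to move; the robot and the scene stay as the last step left them, time stands still between calls to the robot, and variables do not carry over. Pictures are saved under pics/ and viewed, and the job is handed in when it is done.

Besides the shell and the picture viewer there is one more tool, called after "Emit:" in YAML: its name, and indented under it one key for each argument. arm_command: Moves the arm, as the interface text tells. Its arguments: {"type":"object","properties":{"targets":{"type":"array"},"grip_force":{"type":"number"}},"required":["targets"]}

```bash
mkdir -p pics; ls; python3 - <<'E'
from rig import manip
import cv2
print(manip.get_state())
for n in("scene","top","wrist"):
    c=manip.calibration(n); im=manip.get_image(n); cv2.imwrite(f"pics/{n}0.png",im[:,:,::-1]); print(n,c)
E
```

```text
pics
{'clock': 0.0, 'qpos': array([ 1.11101548e+00,  2.76587499e-01,  1.50613156e+00,  2.70203307e-06,
        1.36067174e+00, -1.20996977e-01]), 'qd': array([ 8.00475872e-04,  1.56572817e-05, -1.49824655e-03,  6.80899263e-04,
       -5.09375771e-04, -9.19873134e-04]), 'effort': array([ 3.00652448e-05, -4.16777444e+01, -2.45806664e+01, -4.26016559e-04,
        1.09870755e-02,  6.91305573e-06]), 'position': array([0.19100531, 0.54212719, 0.40384432]), 'ee_rot': array([ 0.69680305,  0.11859749,  0.69716889, -0.1198152 ]), 'contact_force': array([ 1.05265342, -0.28215868, -0.3851779 ]), 'moment': array([-0.06180878,  0.03493092, -0.01156543]), 'width': 0.08535035883774347}
scene {'fx': 385.61704541619974, 'fy': 385.61704541619974, 'cx': 316.88869096690854, 'cy': 199.7055148606414, 'R': array([[-0.18251601,  0.98316172, -0.00899671],
       [ 0.76007128,  0.13528482, -0.63560182],
       [-0.62368226, -0.12284564, -0.77196463]]), 't': array([ 0.0852908 , -0.34091708,  1.35814929])}
top {'fx': 366.9157723646832, 'fy': 366.9157723646832, 'cx': 314.7577505265093, 'cy': 198.9539534939118, 'R': array([[ 5.42686992e-02, -9.98525896e-01, -9.70809845e-04],
       [-9.76865650e-01, -5.28900316e-02, -2.07210391e-01],
       [ 2.06853595e-01,  1.21933892e-02, -9.78295922e-01]]), 't': array([-0.03063485,  0.52385756,  0.96022526])}
wrist {'fx': 276.3856223459559, 'fy': 276.3856223459559, 'cx': 319.54851647381224, 'cy': 199.74019315579608, 'R': array([[ 3.32513548e-01,  9.43098478e-01, -4.20079677e-05],
       [ 8.97705186e-01, -3.16495326e-01,  3.06522604e-01],
       [ 2.89067706e-01, -1.01960629e-01, -9.51863379e-01]]), 't': array([-0.57351389, -0.03908214,  0.37962012])}
```

View pics/scene0.png

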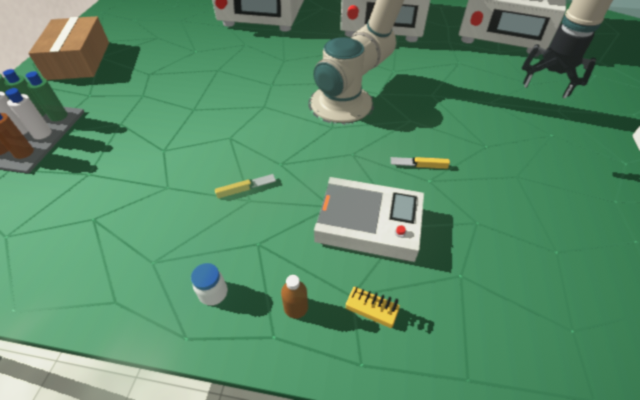

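View pics/top0.png

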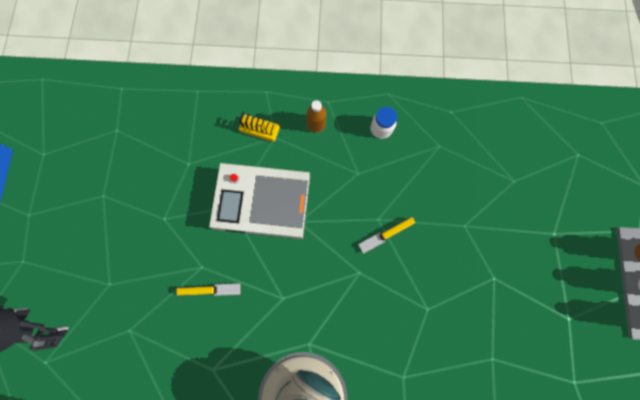

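View pics/wrist0.png

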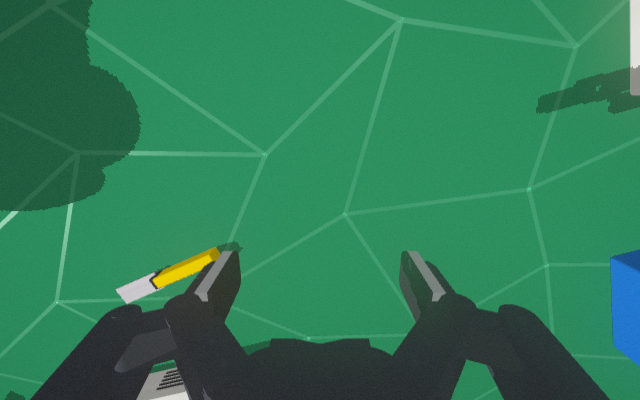

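```bash
python3 - <<'E'
import cv2
a=cv2.imread("pics/top0.png")
cv2.imwrite("pics/c1.png",cv2.resize(a[205:265,340:430],None,fx=8,fy=8,interpolation=cv2.INTER_CUBIC))
cv2.imwrite("pics/c2.png",cv2.resize(a[155:245,200:320],None,fx=6,fy=6,interpolation=cv2.INTER_CUBIC))
a=cv2.imread("pics/scene0.png")
cv2.imwrite("pics/c3.png",cv2.resize(a[165:205,205:285],None,fx=8,fy=8,interpolation=cv2.INTER_CUBIC))
cv2.imwrite("pics/c4.png",cv2.resize(a[170:265,305:435],None,fx=6,fy=6,interpolation=cv2.INTER_CUBIC))
E
```

```text
(no output)
```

View pics/c1.png

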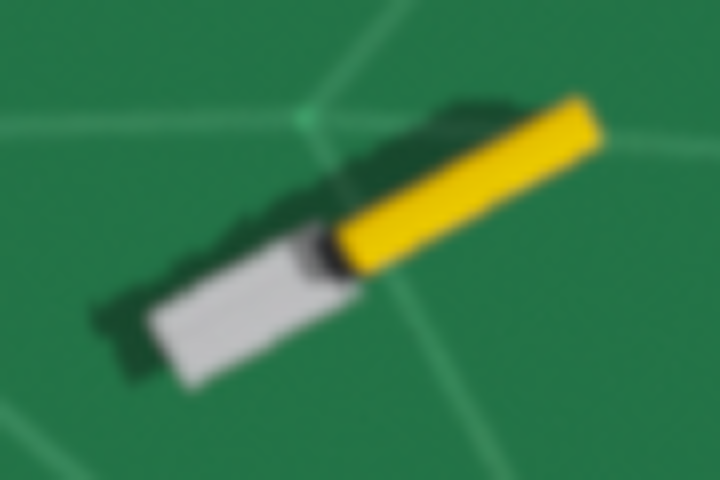

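View pics/c2.png

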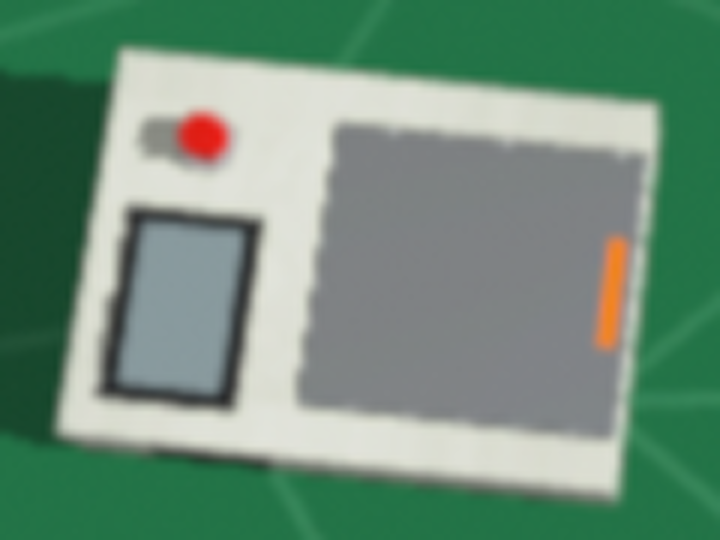

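View pics/c3.png

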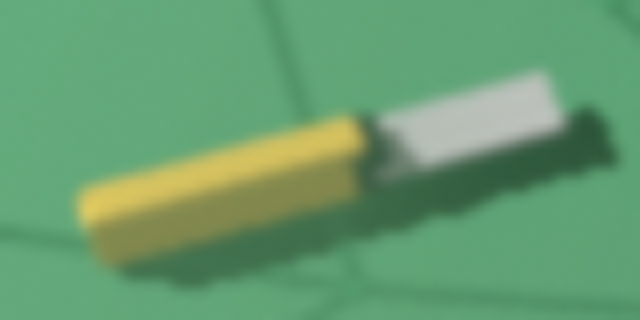

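View pics/c4.png

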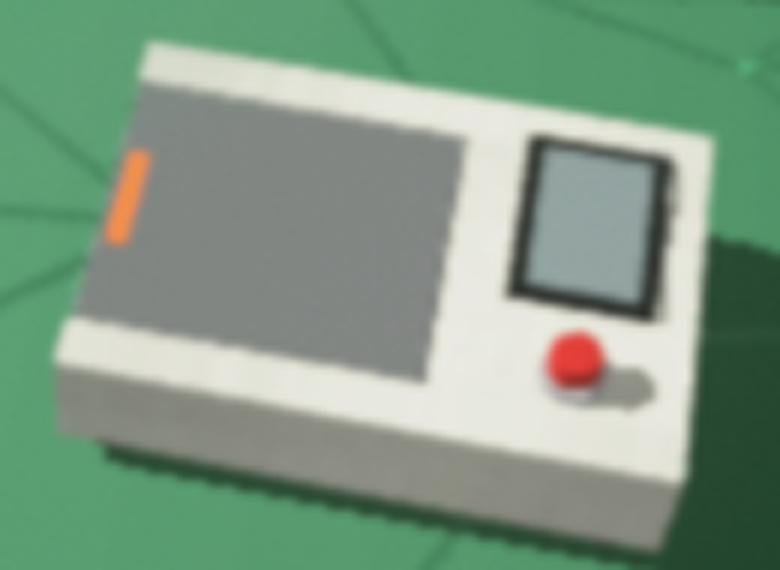

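```bash
cat > h.py <<'E'
import numpy as np
from rig import manip
from scipy.optimize import least_squares
from scipy.spatial.transform import Rotation as Ro
def proj(c,X):
    p=np.asarray(X)@c["R"].T+c["t"]; return np.c_[c["fx"]*p[:,0]/p[:,2]+c["cx"],c["fy"]*p[:,1]/p[:,2]+c["cy"]]
def ray(c,uv,z):
    d=np.array([(uv[0]-c["cx"])/c["fx"],(uv[1]-c["cy"])/c["fy"],1])@c["R"]; o=-c["R"].T@c["t"]
    return o+d*(z-o[2])/d[2]
def cr(pts,off,s): return (np.array(pts,float)+.5)/s-.5+np.array(off)
def fit2d(obs,x0):
    # obs list (cam calib, model pts, pix)
    def f(x):
        R=Ro.from_euler('z',x[2]).as_matrix()
        return np.concatenate([(proj(c,np.array(m)@R.T+[x[0],x[1],0])-p).ravel() for c,m,p in obs])
    r=least_squares(f,x0,loss='soft_l1'); return r.x,r.fun.round(2)
E
python3 - <<'E'
from h import *
T=manip.calibration("top");S=manip.calibration("scene")
U=[[.09,.165,.066],[.09,-.085,.066],[-.09,-.085,.066],[-.09,.165,.066]]
pt=cr([(122,48),(660,103),(620,497),(58,433)],(200,155),6)
ps=cr([(685,480),(60,362),(150,42),(712,137)],(305,170),6)
print([ray(T,p,.066).round(3) for p in pt],[ray(S,p,.066).round(3) for p in ps])
for o in ([(T,U,pt)],[(S,U,ps)],[(T,U,pt),(S,U,ps)]): print(fit2d(o,[.5,.05,0]))
P=[[.11,.014,.0145],[.11,-.014,.0145],[-.06,-.009,.026],[-.06,.009,.026]]
# tip direction towards +y,-x ; 
pt=cr([(192,390),(147,318),(580,95),(606,142)],(340,205),8)
ps=cr([(545,70),(565,128),(92,228),(78,192)],(205,165),8)
print([ray(T,p,m[2]).round(3) for p,m in zip(pt,P)],[ray(S,p,m[2]).round(3) for p,m in zip(ps,P)])
for o in ([(T,P,pt)],[(S,P,ps)],[(T,P,pt),(S,P,ps)]): print(fit2d(o,[.4,-.2,2.]))
for n,p,z in(("bottle",(317,105),.13),("jar",(386,117),.085),("key",(260,130),.02)): print(n,ray(T,p,z))
E
```

```text
[array([0.612, 0.268, 0.066]), array([0.599, 0.016, 0.066]), array([0.416, 0.024, 0.066]), array([0.431, 0.277, 0.066])] [array([0.608, 0.267, 0.066]), array([0.597, 0.019, 0.066]), array([0.417, 0.026, 0.066]), array([0.43 , 0.276, 0.066])]
(array([ 0.51210269,  0.10634442, -0.05199748]), array([ 0.49,  0.46, -0.23,  0.41, -0.9 , -0.87,  0.53, -0.04]))
(array([ 0.51084527,  0.10705194, -0.04714116]), array([ 0.17,  0.05, -0.43,  0.02,  0.06,  0.07,  0.18, -0.25]))
(array([ 0.51147559,  0.10673282, -0.04973475]), array([ 0.24,  0.79, -0.45,  0.55, -0.98, -0.71,  0.41,  0.33, -0.09,
        0.39, -0.68,  0.12,  0.01,  0.18,  0.13,  0.06]))
[array([ 0.386, -0.146,  0.014]), array([ 0.41 , -0.13 ,  0.014]), array([ 0.495, -0.278,  0.026]), array([ 0.479, -0.287,  0.026])] [array([ 0.385, -0.146,  0.014]), array([ 0.412, -0.132,  0.014]), array([ 0.496, -0.277,  0.026]), array([ 0.481, -0.288,  0.026])]
(array([ 0.45569896, -0.23170829,  2.12371866]), array([-0.25, -0.09,  0.37,  0.06, -0.11,  0.18,  0.01, -0.14]))
(array([ 0.45654419, -0.23196434,  2.12800016]), array([-0.04,  0.27,  0.36, -0.38, -0.35,  0.06,  0.05, -0.01]))
(array([ 0.45604836, -0.23188875,  2.12551528]), array([-0.13, -0.16,  0.46,  0.01, -0.08,  0.03,  0.06, -0.29,  0.07,
        0.21,  0.44, -0.43, -0.28, -0.11,  0.13, -0.17]))
bottle [0.76847274 0.00488756 0.13      ]
jar [ 0.76470294 -0.19005791  0.085     ]
key [0.73321591 0.17272204 0.02      ]
```

```bash
cat >> h.py <<'E'
def pose():
    s=manip.get_state(); q=s["ee_rot"]; R=Ro.from_quat([q[1],q[2],q[3],q[0]]).as_matrix(); return s,s["position"],R
UX,UY,UA=0.5115,0.1067,-0.0497
def u2w(p): return Ro.from_euler('z',UA).apply(p)+[UX,UY,0]
def w2u(p): return Ro.from_euler('z',-UA).apply(np.asarray(p)-[UX,UY,0])
def goal(p=None,jaw=None):
    """print remaining dp/turn to TCP point p, tool x down, jaw(y) yaw"""
    s,x,R=pose()
    print("t",s["clock"],"pos",x.round(4),"unit",(w2u(x)*1e3).round(1),"w",s["width"].round(4),"F",s["contact_force"].round(2),"M",s["moment"].round(2),"q",s["qpos"].round(2))
    print("R",R.round(3).tolist())
    if jaw is not None:
        best=None
        for j in (jaw,jaw+np.pi):
            y=np.array([np.cos(j),np.sin(j),0]);xx=np.array([0,0,-1.]);G=np.c_[xx,y,np.cross(xx,y)]
            v=np.degrees(Ro.from_matrix(R.T@G).as_rotvec()); print("turn",v.round(2))
            if best is None or np.linalg.norm(v)<best[0]: best=(np.linalg.norm(v),G)
        G=best[1]
    else: G=R
    if p is not None: print("world d",(np.array(p)-x).round(4),"dp now",(R.T@(np.array(p)-x)).round(4),"dp after turn",(G.T@(np.array(p)-x)).round(4))
E
python3 - <<'E'
from h import *
goal([0.456,-0.232,0.175+.1],2.1255+np.pi/2)
E
```

```text
Traceback (most recent call last):
  File "h.py", line 25, in goal
    print("t",s["clock"],"pos",x.round(4),"unit",(w2u(x)*1e3).round(1),"w",s["width"].round(4),"F",s["contact_force"].round(2),"M",s["moment"].round(2),"q",s["qpos"].round(2))
                                                                           ^^^^^^^^^^^^^^^^
AttributeError: 'float' object has no attribute 'round'
```

```bash
sed -i 's/s\["width"\].round(4)/round(s["width"],4)/' h.py
python3 - <<'E'
from h import *
goal([0.456,-0.232,0.175+.1],2.1255+np.pi/2)
E
```

```text
t 0.15 pos [0.191  0.5422 0.404 ] unit [-341.7  419.   404. ] w 0.0857 F [ 0.17  0.71 -0.3 ] M [-0.01 -0.03 -0.04] q [ 1.11  0.28  1.51 -0.    1.36 -0.12]
R [[-0.001, 0.332, 0.943], [-0.001, 0.943, -0.332], [-1.0, -0.001, -0.0]]
turn [-1.4119e+02 -1.1000e-01  2.0000e-02]
turn [3.881e+01 2.000e-02 8.000e-02]
world d [ 0.265  -0.7742 -0.129 ] dp now [ 0.1299 -0.6419  0.5072] dp after turn [ 0.129  -0.1825  0.7977]
```

Emit:
arm_command:
  targets:
    - {"dp": [0, 0, 0], "turn": [7.76, 0, 0], "grip": 1}
    - {"dp": [0, 0, 0], "turn": [7.76, 0, 0], "grip": 1}
    - {"dp": [0, 0, 0], "turn": [7.76, 0, 0], "grip": 1}
    - {"dp": [0, 0, 0], "turn": [7.76, 0, 0], "grip": 1}
    - {"dp": [0, 0, 0], "turn": [7.76, 0, 0], "grip": 1}
    - {"dp": [0, -0.01, 0.045], "turn": [0, 0, 0], "grip": 1}
    - {"dp": [0, -0.01, 0.045], "turn": [0, 0, 0], "grip": 1}
    - {"dp": [0, -0.01, 0.045], "turn": [0, 0, 0], "grip": 1}

```text
clock: 0.95
position: [0.2368, 0.4104, 0.4042]
ee_rot: [0.618, 0.343, 0.618, -0.344]
contact_force: [1.2, 0.4, 0.5]
width: 0.0855
```

Emit:
arm_command:
  targets:
    - {"dp": [0, -0.01, 0.045], "turn": [0, 0, 0], "grip": 1}
    - {"dp": [0, -0.01, 0.045], "turn": [0, 0, 0], "grip": 1}
    - {"dp": [0, -0.01, 0.045], "turn": [0, 0, 0], "grip": 1}
    - {"dp": [0, -0.01, 0.045], "turn": [0, 0, 0], "grip": 1}
    - {"dp": [0, -0.01, 0.045], "turn": [0, 0, 0], "grip": 1}
    - {"dp": [0, -0.01, 0.045], "turn": [0, 0, 0], "grip": 1}
    - {"dp": [0, -0.01, 0.045], "turn": [0, 0, 0], "grip": 1}
    - {"dp": [0, -0.01, 0.045], "turn": [0, 0, 0], "grip": 1}

```text
clock: 1.75
position: [0.3583, 0.0618, 0.4048]
ee_rot: [0.618, 0.344, 0.618, -0.344]
contact_force: [1.0, 0.9, 0.1]
width: 0.0855
```

```bash
python3 - <<'E'
from h import *
goal([0.456,-0.232,0.175+.1],2.1255+np.pi/2)
E
```

```text
t 1.75 pos [0.3583 0.0618 0.4048] unit [-150.8  -52.4  404.8] w 0.0855 F [0.95 0.93 0.07] M [-0.03 -0.04 -0.03] q [-0.02 -0.05  1.89  0.    1.3  -0.58]
R [[0.001, 0.85, 0.527], [0.0, 0.527, -0.85], [-1.0, 0.001, 0.0]]
turn [-1.8e+02  7.0e-02  1.0e-02]
turn [ 0.    0.01 -0.04]
world d [ 0.0977 -0.2938 -0.1298] dp now [ 0.1298 -0.0718  0.3012] dp after turn [ 0.1298 -0.0717  0.3012]
```

Emit:
arm_command:
  targets:
    - {"dp": [0.01, -0.01, 0.043], "turn": [0, 0, 0], "grip": 1}
    - {"dp": [0.01, -0.01, 0.043], "turn": [0, 0, 0], "grip": 1}
    - {"dp": [0.01, -0.01, 0.043], "turn": [0, 0, 0], "grip": 1}
    - {"dp": [0.01, -0.01, 0.043], "turn": [0, 0, 0], "grip": 1}
    - {"dp": [0.01, -0.01, 0.043], "turn": [0, 0, 0], "grip": 1}
    - {"dp": [0.01, -0.01, 0.043], "turn": [0, 0, 0], "grip": 1}
    - {"dp": [0.01, 0, 0], "turn": [0, 0, 0], "grip": 1}
    - {"dp": [0, 0, 0], "turn": [0, 0, 0], "grip": 1}

```text
clock: 2.55
position: [0.4427, -0.1877, 0.3328]
ee_rot: [0.616, 0.345, 0.619, -0.344]
contact_force: [0.1, 0.8, -1.5]
width: 0.0855
```

```bash
python3 - <<'E'
from h import *
import cv2
goal([0.456,-0.232,0.175+.1],2.1255+np.pi/2)
c=manip.calibration("wrist"); im=manip.get_image("wrist"); cv2.imwrite("pics/w1.png",im[:,:,::-1])
print(proj(c,[[.456,-.232,.013],[.456-.11*.526,-.232+.11*.85,.013]]))
E
```

```text
t 2.55 pos [ 0.4427 -0.1877  0.3328] unit [ -54.1 -297.4  332.8] w 0.0855 F [ 0.07  0.77 -1.52] M [0.01 0.07 0.05] q [-0.55  0.19  1.81  0.    1.14 -1.1 ]
R [[-0.004, 0.851, 0.525], [0.003, 0.525, -0.851], [-1.0, -0.002, -0.005]]
turn [1.7988e+02 1.7000e-01 4.2000e-01]
turn [-0.12 -0.27  0.11]
world d [ 0.0133 -0.0443 -0.0578] dp now [ 0.0576 -0.0118  0.045 ] dp after turn [ 0.0578 -0.012   0.0447]
[[310.32380774 226.29415014]
 [309.05616866 125.96568564]]
```

View pics/w1.png

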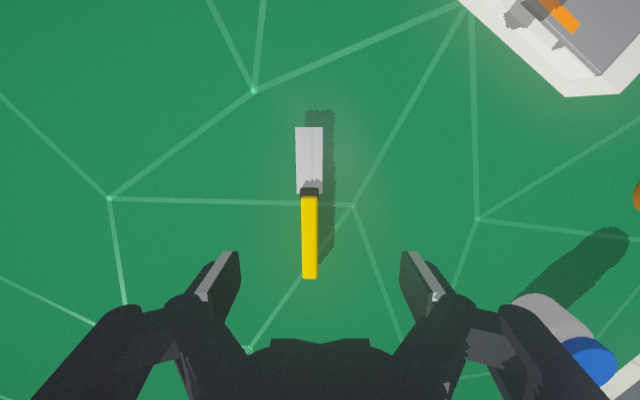

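Emit:
arm_command:
  targets:
    - {"dp": [0.01, -0.004, 0.015], "turn": [0, 0, 0], "grip": 1}
    - {"dp": [0.01, -0.004, 0.015], "turn": [0, 0, 0], "grip": 1}
    - {"dp": [0.02, -0.004, 0.015], "turn": [0, 0, 0], "grip": 1}
    - {"dp": [0.02, 0, 0], "turn": [0, 0, 0], "grip": 1}
    - {"dp": [0.02, 0, 0], "turn": [0, 0, 0], "grip": 1}
    - {"dp": [0.02, 0, 0], "turn": [0, 0, 0], "grip": 1}
    - {"dp": [0, 0, 0], "turn": [0, 0, 0], "grip": 1}
    - {"dp": [0, 0, 0], "turn": [0, 0, 0], "grip": 1}

```text
clock: 3.4
position: [0.4571, -0.2321, 0.2346]
ee_rot: [0.618, 0.344, 0.618, -0.344]
contact_force: [-0.8, 0.3, -0.6]
width: 0.0852
```

```bash
python3 - <<'E'
from h import *
goal([0.456,-0.232,0.177],2.1255+np.pi/2)
E
```

```text
t 3.4 pos [ 0.4571 -0.2321  0.2346] unit [ -37.5 -341.1  234.6] w 0.0852 F [-0.77  0.25 -0.57] M [ 0.01  0.   -0.02] q [-0.61  0.34  1.88 -0.    0.92 -1.16]
R [[-0.0, 0.85, 0.527], [0.0, 0.527, -0.85], [-1.0, -0.0, -0.0]]
turn [-1.7997e+02 -1.0000e-02 -2.0000e-02]
turn [ 0.03 -0.01  0.01]
world d [-0.0011  0.0001 -0.0576] dp now [ 0.0576 -0.0008 -0.0006] dp after turn [ 0.0576 -0.0008 -0.0006]
```

Emit:
arm_command:
  targets:
    - {"dp": [0.02, -0.001, -0.001], "turn": [0, 0, 0], "grip": 1}
    - {"dp": [0.02, 0, 0], "turn": [0, 0, 0], "grip": 1}
    - {"dp": [0.012, 0, 0], "turn": [0, 0, 0], "grip": 0.2}
    - {"dp": [0.005, 0, 0], "turn": [0, 0, 0], "grip": -0.2}
    - {"dp": [0, 0, 0], "turn": [0, 0, 0], "grip": -1}
    - {"dp": [0, 0, 0], "turn": [0, 0, 0], "grip": -1}
    - {"dp": [0, 0, 0], "turn": [0, 0, 0], "grip": -1}
    - {"dp": [0, 0, 0], "turn": [0, 0, 0], "grip": -1}
  grip_force: 80

```text
clock: 4.2
position: [0.4559, -0.2318, 0.1788]
ee_rot: [0.619, 0.344, 0.617, -0.344]
contact_force: [0.4, 0.4, 5.4]
width: 0.0165
```

```bash
python3 - <<'E'
from h import *
goal([0.456,-0.232,0.177],2.1255+np.pi/2)
E
```

```text
t 4.2 pos [ 0.4559 -0.2318  0.1788] unit [ -38.7 -340.8  178.8] w 0.0165 F [0.35 0.44 5.45] M [ 0.08  0.12 -0.01] q [-0.61  0.42  1.95  0.    0.77 -1.16]
R [[0.002, 0.85, 0.527], [-0.001, 0.527, -0.85], [-1.0, 0.001, 0.002]]
turn [-1.8e+02  1.0e-01  1.9e-01]
turn [ 0.    0.12 -0.06]
world d [ 0.0001 -0.0002 -0.0018] dp now [ 0.0018 -0.      0.0002] dp after turn [ 0.0018 -0.      0.0002]
```

Emit:
arm_command:
  targets:
    - {"dp": [0, 0, 0], "turn": [0, 0, 0], "grip": -1}
    - {"dp": [-0.01, 0, 0], "turn": [0, 0, 0], "grip": -1}
    - {"dp": [-0.03, 0, 0], "turn": [0, 0, 0], "grip": -1}
    - {"dp": [-0.03, 0, 0], "turn": [0, 0, 0], "grip": -1}
    - {"dp": [-0.02, 0, 0], "turn": [0, 0, 0], "grip": -1}
    - {"dp": [-0.01, 0, 0], "turn": [0, 0, 0], "grip": -1}
    - {"dp": [0, 0, 0], "turn": [0, 0, 0], "grip": -1}
    - {"dp": [0, 0, 0], "turn": [0, 0, 0], "grip": -1}

```text
clock: 5.0
position: [0.455, -0.2312, 0.2772]
ee_rot: [0.617, 0.344, 0.618, -0.344]
contact_force: [0.4, 0.0, -0.8]
width: 0.0165
```

```bash
python3 - <<'E'
from h import *
import cv2
goal([0.456,-0.232,0.277],2.1255+np.pi/2)
for n in ("wrist","scene","top"):
  im=manip.get_image(n)[:,:,::-1]
  if n=="scene": im=cv2.resize(im[130:230,190:310],None,fx=6,fy=6,interpolation=cv2.INTER_CUBIC)
  if n=="top": im=cv2.resize(im[180:280,330:450],None,fx=6,fy=6,interpolation=cv2.INTER_CUBIC)
  cv2.imwrite(f"pics/g_{n}.png",im)
E
```

```text
t 5.0 pos [ 0.455  -0.2312  0.2772] unit [ -39.6 -340.3  277.2] w 0.0165 F [ 0.38  0.01 -0.82] M [ 0.02 -0.04 -0.  ] q [-0.61  0.29  1.83  0.    1.02 -1.16]
R [[-0.001, 0.85, 0.527], [0.001, 0.527, -0.85], [-1.0, -0.0, -0.001]]
turn [-1.7999e+02 -3.0000e-02 -1.0000e-01]
turn [ 0.01 -0.06  0.02]
world d [ 0.001  -0.0008 -0.0002] dp now [0.0001 0.0004 0.0012] dp after turn [0.0002 0.0004 0.0012]
```

View pics/g_wrist.png

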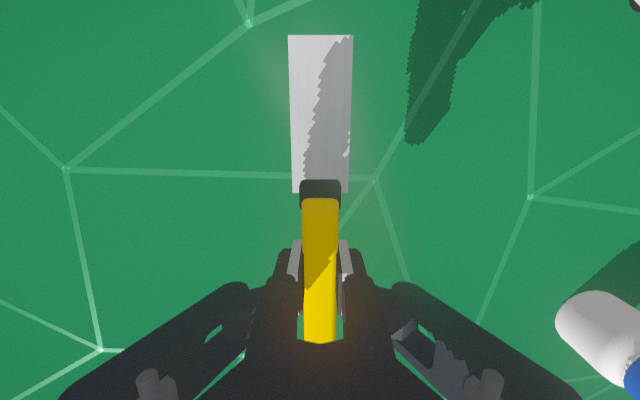

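View pics/g_scene.png

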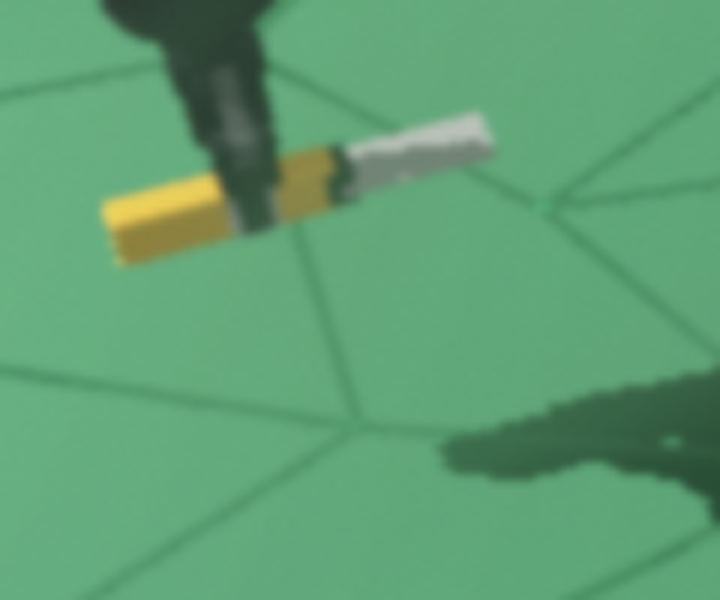

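View pics/g_top.png

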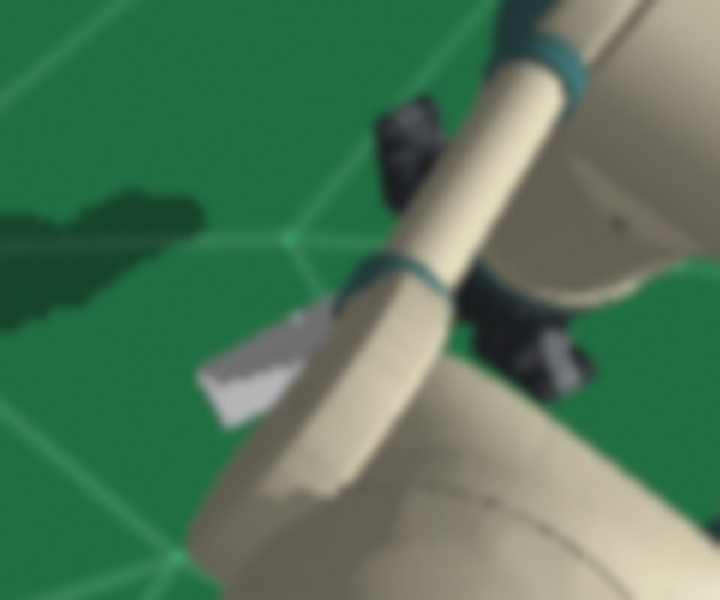

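```bash
python3 - <<'E'
from h import *
S=manip.calibration("scene");W=manip.calibration("wrist");T=manip.calibration("top")
s,x,R=pose()
ws=[(288,35),(354,35)]; ss=cr([(482,108),(495,155)],(190,130),6); tt=cr([(198,377),(232,430)],(330,180),6)
# which corner: +x world side is right? scene image down = +x
def tri(obs,x0):
    return least_squares(lambda X:np.concatenate([(proj(c,[X])-p).ravel()*k for c,p,k in obs]),x0)
for i,j,k in((0,0,1),(1,1,0)):
    r=tri([(W,ws[i],.5),(S,ss[j],1),(T,tt[k],1)],[.4,-.13,.11]); print(r.x.round(4),r.fun.round(2),"tool",(R.T@(r.x-x)).round(4))
# expected
print(R.T@(np.array([.456-.11*.526,-.2319+.11*.8503,.1+.013+.0016])-[.456,-.2318,.279]))
hb=cr([(102,203),(113,233)],(190,130),6)
for p in hb: print(ray(S,p,.124), R.T@(ray(S,p,.124)-x))
E
```

```text
[ 0.385  -0.1459  0.1137] [-0.02 -0.29 -0.66  0.51  0.29 -0.09] tool [ 0.163  -0.0144 -0.109 ]
[ 0.4086 -0.1309  0.1112] [-0.26 -0.04  0.43 -0.01  0.12 -0.81] tool [ 0.1655  0.0136 -0.1094]
[ 0.16468059  0.00020253 -0.10947661]
[ 0.47969617 -0.28708092  0.124     ] [ 0.152282   -0.00826627  0.06084524]
[ 0.495976   -0.27593333  0.124     ] [0.15226428 0.01144391 0.05994525]
```

```bash
python3 - <<'E'
from h import *
goal(u2w([0,-.2345,.219]),np.pi+UA)
E
```

```text
t 5.15 pos [ 0.455  -0.2313  0.2764] unit [ -39.6 -340.3  276.4] w 0.0167 F [-0.43 -0.05 -1.66] M [ 0.02  0.03 -0.02] q [-0.61  0.29  1.83  0.    1.02 -1.16]
R [[-0.002, 0.85, 0.527], [0.002, 0.527, -0.85], [-1.0, -0.001, -0.003]]
turn [-1.4537e+02 -1.3000e-01 -1.6000e-01]
turn [34.63 -0.12  0.1 ]
world d [ 0.0448  0.1037 -0.0574] dp now [ 0.0575  0.0928 -0.0644] dp after turn [ 0.0574  0.0396 -0.1058]
```

Emit:
arm_command:
  targets:
    - {"dp": [0, 0, 0], "turn": [6.9, 0, 0], "grip": -1}
    - {"dp": [0, 0, 0], "turn": [6.9, 0, 0], "grip": -1}
    - {"dp": [0, 0, 0], "turn": [6.9, 0, 0], "grip": -1}
    - {"dp": [0, 0, 0], "turn": [6.9, 0, 0], "grip": -1}
    - {"dp": [0, 0, 0], "turn": [6.9, 0, 0], "grip": -1}
    - {"dp": [0.02, 0.013, -0.025], "turn": [0, 0, 0], "grip": -1}
    - {"dp": [0.02, 0.013, -0.025], "turn": [0, 0, 0], "grip": -1}
    - {"dp": [0.017, 0.013, -0.025], "turn": [0, 0, 0], "grip": -1}

```text
clock: 5.95
position: [0.4978, -0.1577, 0.2189]
ee_rot: [-0.487, -0.512, -0.489, 0.512]
contact_force: [0.3, -1.0, -1.4]
width: 0.0165
```

Emit:
arm_command:
  targets:
    - {"dp": [0, 0, -0.025], "turn": [0, 0, 0], "grip": -1}
    - {"dp": [0, 0, 0], "turn": [0, 0, 0], "grip": -1}
    - {"dp": [0, 0, 0], "turn": [0, 0, 0], "grip": -1}

```text
clock: 6.25
position: [0.4991, -0.1331, 0.2199]
ee_rot: [-0.488, -0.511, -0.489, 0.512]
contact_force: [0.1, -0.4, -1.0]
width: 0.0166
```

```bash
python3 - <<'E'
from h import *
import cv2
goal(u2w([0,-.2345,.219]),np.pi+UA)
for n in ("wrist","scene"):
  c=manip.calibration(n)
  im=manip.get_image(n)[:,:,::-1].copy()
  s,x,R=pose()
  pts=np.vstack([x+R@[.165,a,-.1095] for a in(-.014,.014)]+[u2w(p) for p in([-.03,-.085,.048],[.03,-.085,.048],[.03,-.085,.06],[-.03,-.085,.06])])
  p=proj(c,pts);print(p.round(1).tolist())
  if n=="scene": im=cv2.resize(im[140:260,250:390],None,fx=5,fy=5,interpolation=cv2.INTER_CUBIC)
  cv2.imwrite(f"pics/i_{n}.png",im)
E
```

```text
t 6.25 pos [ 0.4991 -0.1331  0.2199] unit [  -0.5 -240.2  219.9] w 0.0166 F [ 0.07 -0.37 -0.96] M [-0.04  0.03 -0.  ] q [-0.4   0.37  1.89 -0.    0.88 -0.35]
R [[-0.001, 0.999, -0.046], [0.0, -0.046, -0.999], [-1.0, -0.001, -0.0]]
turn [-1.7977e+02 -1.2000e-01 -1.0000e-02]
turn [ 0.23 -0.01  0.08]
world d [ 0.0008  0.0056 -0.0009] dp now [ 0.0009  0.0005 -0.0057] dp after turn [ 0.0009  0.0005 -0.0057]
[[289.4, 34.3], [354.9, 34.4], [249.8, -92.2], [399.3, -91.6], [408.5, -114.9], [241.7, -115.5]]
[[306.0, 197.2], [303.4, 205.3], [324.7, 197.6], [319.5, 215.3], [319.5, 212.4], [324.7, 194.7]]
```

View pics/i_wrist.png

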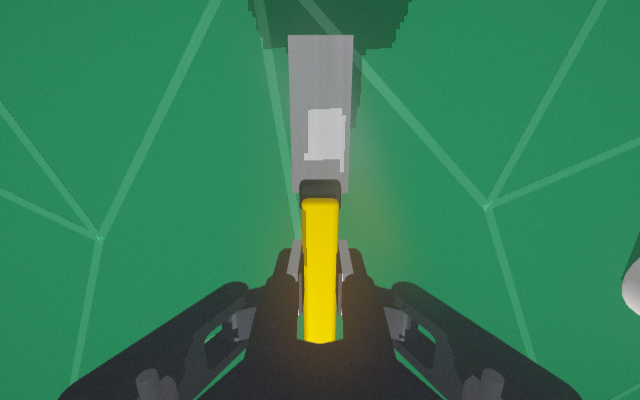

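View pics/i_scene.png

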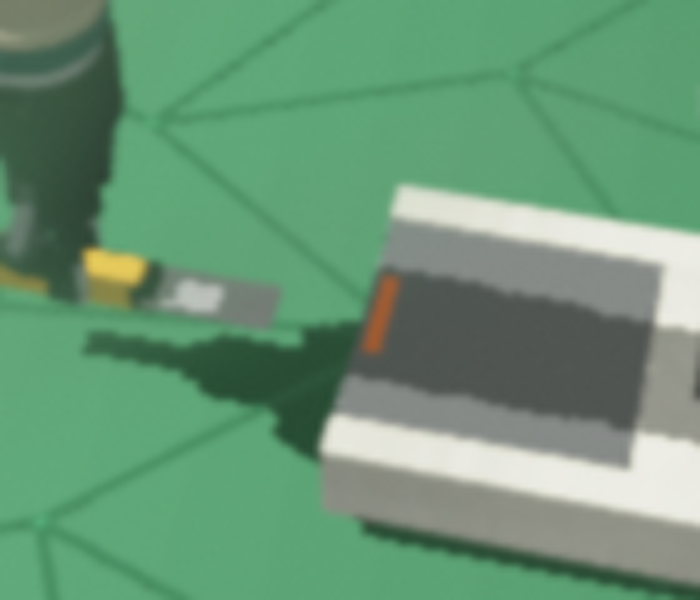

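Emit:
arm_command:
  targets:
    - {"dp": [0.001, 0.0005, -0.015], "turn": [0.2, 0, 0], "grip": -1}
    - {"dp": [0, 0, -0.015], "turn": [0, 0, 0], "grip": -1}
    - {"dp": [0, 0, -0.01], "turn": [0, 0, 0], "grip": -1}
    - {"dp": [0, 0, -0.006], "turn": [0, 0, 0], "grip": -1}
    - {"dp": [0, 0, -0.006], "turn": [0, 0, 0], "grip": -1}
    - {"dp": [0, 0, 0], "turn": [0, 0, 0], "grip": -1}

```text
clock: 6.95
position: [0.5022, -0.081, 0.2198]
ee_rot: [0.487, 0.512, 0.487, -0.512]
contact_force: [-0.5, -0.4, -1.4]
width: 0.0162
```

```bash
python3 - <<'E'
from h import *
goal(u2w([0,-.1675,.219]),np.pi+UA)
E
```

```text
t 6.95 pos [ 0.5022 -0.081   0.2198] unit [   0.  -187.9  219.8] w 0.0162 F [-0.53 -0.36 -1.44] M [0.02 0.05 0.01] q [-0.3   0.36  1.91  0.    0.88 -0.25]
R [[0.0, 0.999, -0.05], [0.0, -0.05, -0.999], [-1.0, 0.0, -0.0]]
turn [ 1.7999e+02 -1.0000e-02  1.0000e-02]
turn [-0.01 -0.01 -0.  ]
world d [ 0.001   0.0204 -0.0008] dp now [ 0.0008 -0.     -0.0204] dp after turn [ 0.0008 -0.     -0.0204]
```

Emit:
arm_command:
  targets:
    - {"dp": [0.0005, 0, -0.007], "turn": [0, 0, 0], "grip": -1}
    - {"dp": [0, 0, -0.007], "turn": [0, 0, 0], "grip": -1}
    - {"dp": [0, 0, -0.006], "turn": [0, 0, 0], "grip": -1}
    - {"dp": [0, 0, 0], "turn": [0, 0, 0], "grip": -1}
    - {"dp": [0, 0, 0], "turn": [0, 0, 0], "grip": -1}

```text
clock: 7.45
position: [0.5032, -0.0614, 0.2192]
ee_rot: [-0.487, -0.512, -0.487, 0.512]
contact_force: [0.3, -0.8, -0.9]
width: 0.0159
```

```bash
python3 - <<'E'
from h import *
goal(u2w([0,-.1675,.219]),np.pi+UA)
# arc plan: tip (top edge) relative to hinge, unit frame
y,z=-58-62, 60-63
for th in np.radians(np.arange(0,113,8)):
    # rotate about x negative? lip -y ->+z
    Y=y*np.cos(th)+z*np.sin(th)*1; Z=-y*np.sin(th)+z*np.cos(th)
    print(int(np.degrees(th)+.5),round(Y+62+58,1),round(Z-z,1))
E
```

```text
t 7.45 pos [ 0.5032 -0.0614  0.2192] unit [ 1.000e-01 -1.683e+02  2.192e+02] w 0.0159 F [ 0.29 -0.77 -0.85] M [ 0.05  0.03 -0.05] q [-0.26  0.35  1.91 -0.    0.87 -0.21]
R [[0.0, 0.999, -0.05], [-0.0, -0.05, -0.999], [-1.0, 0.0, 0.0]]
turn [ 1.7997e+02 -0.0000e+00 -1.0000e-02]
turn [-0.03  0.01 -0.  ]
world d [-0.0001  0.0008 -0.0002] dp now [ 0.0002 -0.0001 -0.0008] dp after turn [ 0.0002 -0.0001 -0.0008]
0 0.0 0.0
8 0.8 16.7
16 3.8 33.2
24 9.2 49.1
32 16.6 64.0
40 26.1 77.8
48 37.5 90.2
56 50.4 100.8
64 64.7 109.5
72 80.1 116.2
80 96.2 120.7
88 112.8 122.8
96 129.6 122.7
104 146.1 120.2
112 162.2 115.4
```

Emit:
arm_command:
  targets:
    - {"dp": [-0.004, 0, 0], "turn": [0, 0, 0], "grip": -1}
    - {"dp": [-0.006, 0, 0], "turn": [0, 0, 0], "grip": -1}
    - {"dp": [-0.006, 0, 0], "turn": [0, 0, 0], "grip": -1}
    - {"dp": [-0.006, 0, -0.001], "turn": [0, 0, 0], "grip": -1}
    - {"dp": [-0.008, 0, -0.0015], "turn": [0, 0, 0], "grip": -1}
    - {"dp": [-0.008, 0, -0.0015], "turn": [0, 0, 0], "grip": -1}
    - {"dp": [0, 0, 0], "turn": [0, 0, 0], "grip": -1}

```text
clock: 8.15
position: [0.5038, -0.0575, 0.2586]
ee_rot: [0.488, 0.513, 0.486, -0.512]
contact_force: [0.0, -0.0, -0.6]
width: 0.0164
```

```bash
python3 - <<'E'
from h import *
import cv2
goal(u2w([0,-.1675,.219]),np.pi+UA)
n="scene"
im=manip.get_image(n)[:,:,::-1]
im=cv2.resize(im[120:260,250:410],None,fx=5,fy=4,interpolation=cv2.INTER_CUBIC)
cv2.imwrite(f"pics/l1.png",im)
E
```

```text
t 8.15 pos [ 0.5038 -0.0575  0.2586] unit [   0.5 -164.3  258.6] w 0.0164 F [ 0.01 -0.03 -0.59] M [ 0.04  0.   -0.  ] q [-0.25  0.3   1.87  0.    0.97 -0.2 ]
R [[0.003, 0.999, -0.051], [-0.0, -0.051, -0.999], [-1.0, 0.003, 0.0]]
turn [ 1.7993e+02 -2.3000e-01 -1.0000e-02]
turn [-0.07  0.   -0.15]
world d [-0.0006 -0.0031 -0.0396] dp now [ 0.0396 -0.0006  0.0032] dp after turn [ 0.0396 -0.0005  0.0032]
```

View pics/l1.png

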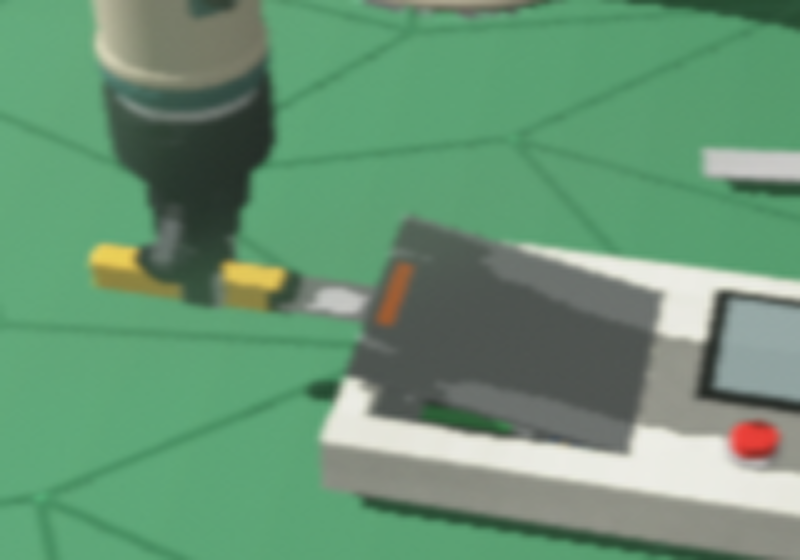

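Emit:
arm_command:
  targets:
    - {"dp": [-0.008, 0, -0.0027], "turn": [0, 0, 0], "grip": -1}
    - {"dp": [-0.008, 0, -0.0027], "turn": [0, 0, 0], "grip": -1}
    - {"dp": [-0.0075, 0, -0.0037], "turn": [0, 0, 0], "grip": -1}
    - {"dp": [-0.0075, 0, -0.0037], "turn": [0, 0, 0], "grip": -1}
    - {"dp": [-0.007, 0, -0.0047], "turn": [0, 0, 0], "grip": -1}
    - {"dp": [-0.007, 0, -0.0047], "turn": [0, 0, 0], "grip": -1}
    - {"dp": [-0.0062, 0, -0.0057], "turn": [0, 0, 0], "grip": -1}
    - {"dp": [-0.0062, 0, -0.0057], "turn": [0, 0, 0], "grip": -1}

```text
clock: 9.0
position: [0.5051, -0.0236, 0.3152]
ee_rot: [0.487, 0.513, 0.487, -0.513]
contact_force: [-0.6, -0.8, -2.4]
width: 0.0162
```

Emit:
arm_command:
  targets:
    - {"dp": [-0.0053, 0, -0.0065], "turn": [0, 0, 0], "grip": -1}
    - {"dp": [-0.0053, 0, -0.0065], "turn": [0, 0, 0], "grip": -1}
    - {"dp": [-0.0043, 0, -0.0072], "turn": [0, 0, 0], "grip": -1}
    - {"dp": [-0.0043, 0, -0.0072], "turn": [0, 0, 0], "grip": -1}
    - {"dp": [-0.0033, 0, -0.0077], "turn": [0, 0, 0], "grip": -1}
    - {"dp": [-0.0033, 0, -0.0077], "turn": [0, 0, 0], "grip": -1}
    - {"dp": [-0.0022, 0, -0.008], "turn": [0, 0, 0], "grip": -1}
    - {"dp": [-0.0022, 0, -0.008], "turn": [0, 0, 0], "grip": -1}

```text
clock: 9.8
position: [0.5082, 0.0354, 0.345]
ee_rot: [0.487, 0.513, 0.487, -0.512]
contact_force: [0.2, -0.9, -0.7]
width: 0.0164
```

```bash
python3 - <<'E'
from h import *
import cv2
goal(u2w([0,-.1675,.219]),np.pi+UA)
n="scene"
im=manip.get_image(n)[:,:,::-1]
im=cv2.resize(im[100:260,270:430],None,fx=5,fy=3.7,interpolation=cv2.INTER_CUBIC)
cv2.imwrite(f"pics/l2.png",im)
E
```

```text
t 9.8 pos [0.5082 0.0354 0.345 ] unit [ 3.00e-01 -7.14e+01  3.45e+02] w 0.0164 F [ 0.23 -0.87 -0.7 ] M [-0.21 -0.01 -0.06] q [-0.07  0.22  1.74  0.    1.18 -0.02]
R [[0.0, 0.999, -0.051], [0.0, -0.051, -0.999], [-1.0, 0.0, -0.0]]
turn [ 1.7993e+02 -3.0000e-02  2.0000e-02]
turn [-0.07 -0.02 -0.02]
world d [-0.005 -0.096 -0.126] dp now [ 0.126  -0.0002  0.0962] dp after turn [ 0.126  -0.0003  0.0961]
```

View pics/l2.png

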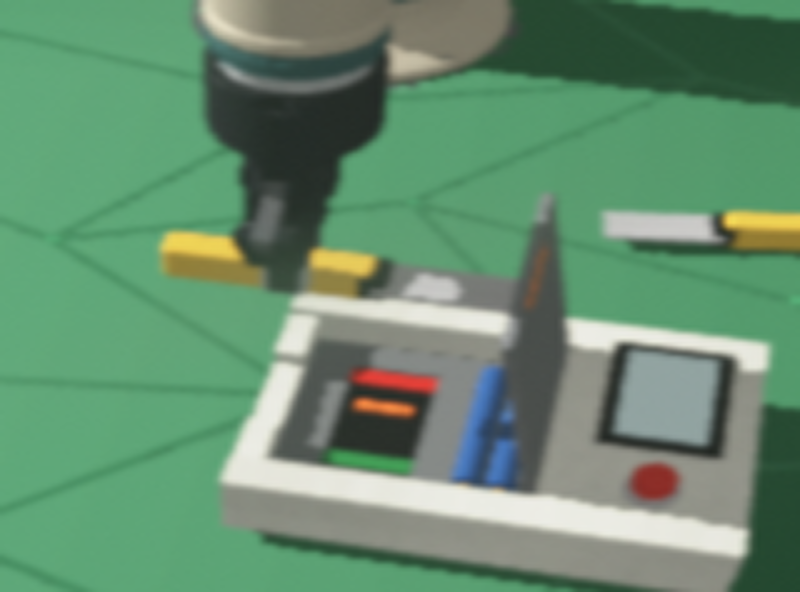

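Emit:
arm_command:
  targets:
    - {"dp": [-0.001, 0, -0.0083], "turn": [0, 0, 0], "grip": -1}
    - {"dp": [-0.001, 0, -0.0083], "turn": [0, 0, 0], "grip": -1}
    - {"dp": [0, 0, -0.0083], "turn": [0, 0, 0], "grip": -1}
    - {"dp": [0, 0, -0.0083], "turn": [0, 0, 0], "grip": -1}
    - {"dp": [0.0012, 0, -0.0083], "turn": [0, 0, 0], "grip": -1}
    - {"dp": [0.0012, 0, -0.0083], "turn": [0, 0, 0], "grip": -1}
    - {"dp": [0, 0, 0], "turn": [0, 0, 0], "grip": -1}

```text
clock: 10.55
position: [0.5105, 0.0856, 0.344]
ee_rot: [0.487, 0.512, 0.488, -0.512]
contact_force: [-0.2, -0.9, -0.9]
width: 0.0161
```

```bash
python3 - <<'E'
from h import *
goal(u2w([0,-.1675,.219]),np.pi+UA)
E
```

```text
t 10.55 pos [0.5105 0.0856 0.344 ] unit [  0.  -21.1 344. ] w 0.0161 F [-0.24 -0.88 -0.94] M [-0.03  0.02  0.02] q [0.03 0.23 1.72 0.   1.19 0.08]
R [[-0.001, 0.999, -0.05], [0.001, -0.05, -0.999], [-1.0, -0.001, -0.001]]
turn [-1.8e+02 -7.0e-02 -8.0e-02]
turn [ 0.   -0.05  0.05]
world d [-0.0073 -0.1462 -0.125 ] dp now [0.1249 0.     0.1465] dp after turn [ 0.125  -0.      0.1464]
```

Emit:
arm_command:
  targets:
    - {"dp": [0, 0, -0.003], "turn": [0, 0, 0], "grip": -1}
    - {"dp": [0, 0, -0.002], "turn": [0, 0, 0], "grip": -1}
    - {"dp": [0, 0, -0.002], "turn": [0, 0, 0], "grip": -1}
    - {"dp": [0, 0, 0], "turn": [0, 0, 0], "grip": -1}

```text
clock: 10.95
position: [0.511, 0.0915, 0.3444]
ee_rot: [0.487, 0.513, 0.487, -0.513]
contact_force: [-0.0, -0.3, -0.8]
width: 0.0162
```

Emit:
arm_command:
  targets:
    - {"dp": [0, 0, -0.001], "turn": [0, 0, 0], "grip": -1}
    - {"dp": [0, 0, -0.001], "turn": [0, 0, 0], "grip": -1}

```text
clock: 11.15
position: [0.5111, 0.0933, 0.3444]
ee_rot: [-0.487, -0.513, -0.487, 0.513]
contact_force: [-0.3, -1.3, -1.6]
width: 0.0164
```

```bash
python3 - <<'E'
from h import *
import cv2
goal(u2w([0,-.1675,.219]),np.pi+UA)
n="scene"
im=manip.get_image(n)[:,:,::-1]
im=cv2.resize(im[100:260,290:450],None,fx=5,fy=3.7,interpolation=cv2.INTER_CUBIC)
cv2.imwrite(f"pics/l3.png",im)
E
```

```text
t 11.15 pos [0.5111 0.0933 0.3444] unit [ 3.000e-01 -1.340e+01  3.444e+02] w 0.0164 F [-0.32 -1.34 -1.63] M [-0.19  0.03  0.02] q [ 0.05  0.24  1.72 -0.    1.19  0.1 ]
R [[0.0, 0.999, -0.051], [-0.0, -0.051, -0.999], [-1.0, 0.0, 0.0]]
turn [ 1.7992e+02 -1.0000e-02 -1.0000e-02]
turn [-0.08  0.01 -0.  ]
world d [-0.0079 -0.1539 -0.1254] dp now [ 1.254e-01 -1.000e-04  1.541e-01] dp after turn [ 0.1254 -0.0003  0.1541]
```

View pics/l3.png

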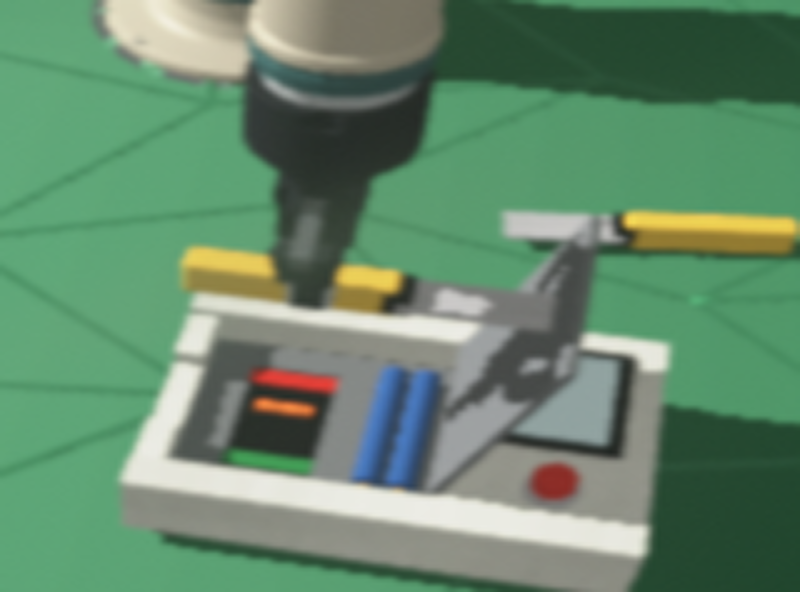

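Emit:
arm_command:
  targets:
    - {"dp": [0, 0, -0.001], "turn": [0, 0, 0], "grip": -1}
    - {"dp": [0, 0, -0.001], "turn": [0, 0, 0], "grip": -1}
    - {"dp": [0, 0, 0], "turn": [0, 0, 0], "grip": -1}

```text
clock: 11.5
position: [0.5112, 0.0953, 0.3444]
ee_rot: [-0.487, -0.512, -0.487, 0.513]
contact_force: [-0.6, -2.3, -1.4]
width: 0.0158
```

Emit:
arm_command:
  targets:
    - {"dp": [0, 0, -0.001], "turn": [0, 0, 0], "grip": -1}
    - {"dp": [0, 0, 0], "turn": [0, 0, 0], "grip": -1}

```text
clock: 11.7
position: [0.5113, 0.0958, 0.3445]
ee_rot: [-0.488, -0.512, -0.487, 0.513]
contact_force: [-0.5, -4.1, -0.5]
width: 0.0164
```

Emit:
arm_command:
  targets:
    - {"dp": [0, 0, 0.01], "turn": [0, 0, 0], "grip": -1}
    - {"dp": [0, 0, 0.03], "turn": [0, 0, 0], "grip": -1}
    - {"dp": [0, 0, 0.04], "turn": [0, 0, 0], "grip": -1}
    - {"dp": [0, 0, 0.045], "turn": [0, 0, 0], "grip": -1}
    - {"dp": [0, 0, 0.045], "turn": [0, 0, 0], "grip": -1}
    - {"dp": [0, 0, 0.045], "turn": [0, 0, 0], "grip": -1}
    - {"dp": [0, 0, 0.045], "turn": [0, 0, 0], "grip": -1}
    - {"dp": [0, 0, 0.04], "turn": [0, 0, 0], "grip": -1}

```text
clock: 12.5
position: [0.4956, -0.2053, 0.3446]
ee_rot: [0.487, 0.513, 0.487, -0.512]
contact_force: [1.1, -0.2, -0.9]
width: 0.0163
```

Emit:
arm_command:
  targets:
    - {"dp": [0.02, 0, 0.02], "turn": [0, 0, 0], "grip": -1}
    - {"dp": [0.04, 0, 0], "turn": [0, 0, 0], "grip": -1}
    - {"dp": [0.04, 0, 0], "turn": [0, 0, 0], "grip": -1}
    - {"dp": [0.03, 0, 0], "turn": [0, 0, 0], "grip": -1}
    - {"dp": [0.01, 0, 0], "turn": [0, 0, 0], "grip": -1}
    - {"dp": [0, 0, 0], "turn": [0, 0, 0], "grip": -1}
    - {"dp": [0, 0, 0], "turn": [0, 0, 0], "grip": -1}

```text
clock: 13.2
position: [0.4958, -0.2236, 0.2056]
ee_rot: [0.488, 0.513, 0.486, -0.512]
contact_force: [0.5, -0.6, -0.3]
width: 0.0165
```

```bash
python3 - <<'E'
from h import *
import cv2
goal([.49,-.22,.179],np.pi+UA)
im=manip.get_image("scene")[:,:,::-1]
im=cv2.resize(im[100:260,190:450],None,fx=3,fy=3,interpolation=cv2.INTER_CUBIC)
cv2.imwrite(f"pics/l4.png",im)
E
```

```text
t 13.2 pos [ 0.4958 -0.2236  0.2056] unit [   0.7 -330.7  205.6] w 0.0165 F [ 0.48 -0.63 -0.31] M [-0.06  0.01  0.01] q [-0.55  0.42  1.85  0.    0.87 -0.5 ]
R [[0.002, 0.999, -0.051], [-0.001, -0.051, -0.999], [-1.0, 0.002, 0.001]]
turn [ 1.7992e+02 -2.2000e-01 -7.0000e-02]
turn [-0.08  0.04 -0.14]
world d [-0.0058  0.0036 -0.0266] dp now [ 0.0265 -0.006  -0.0033] dp after turn [ 0.0266 -0.0059 -0.0033]
```

View pics/l4.png

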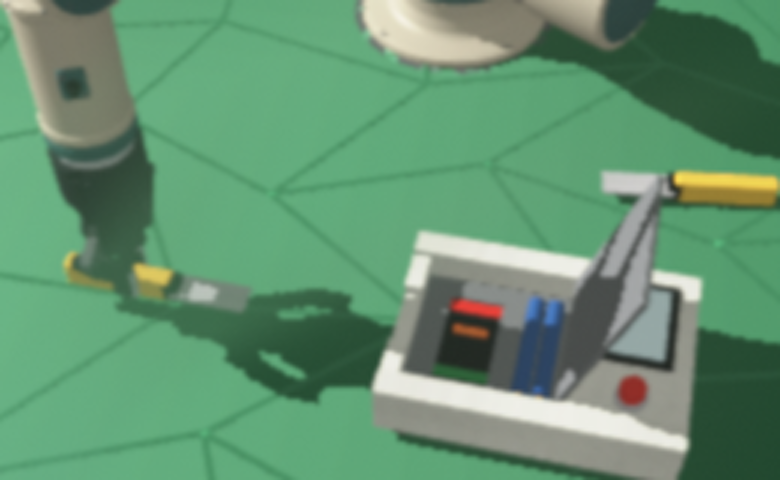

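Emit:
arm_command:
  targets:
    - {"dp": [0.012, 0, 0], "turn": [0, 0, 0], "grip": -1}
    - {"dp": [0.008, 0, 0], "turn": [0, 0, 0], "grip": -1}
    - {"dp": [0.003, 0, 0], "turn": [0, 0, 0], "grip": -1}
    - {"dp": [0.002, 0, 0], "turn": [0, 0, 0], "grip": -1}
    - {"dp": [0.001, 0, 0], "turn": [0, 0, 0], "grip": -1}
    - {"dp": [0, 0, 0], "turn": [0, 0, 0], "grip": -1}

```text
clock: 13.85
position: [0.4948, -0.223, 0.1788]
ee_rot: [-0.487, -0.513, -0.487, 0.513]
contact_force: [-2.3, 1.0, 3.9]
width: 0.0163
```

Tool touches the bench; release gently and rise.

Emit:
arm_command:
  targets:
    - {"dp": [0, 0, 0], "turn": [0, 0, 0], "grip": -0.4}
    - {"dp": [0, 0, 0], "turn": [0, 0, 0], "grip": -0.1}
    - {"dp": [0, 0, 0], "turn": [0, 0, 0], "grip": 0.3}
    - {"dp": [0, 0, 0], "turn": [0, 0, 0], "grip": 0.3}
    - {"dp": [-0.02, 0, 0], "turn": [0, 0, 0], "grip": 0.3}
    - {"dp": [-0.04, 0, 0], "turn": [0, 0, 0], "grip": 0.3}
    - {"dp": [-0.04, 0, 0], "turn": [0, 0, 0], "grip": 0.3}
    - {"dp": [-0.04, 0, 0], "turn": [0, 0, 0], "grip": -1}
  grip_force: 40

```text
clock: 14.65
position: [0.4948, -0.2231, 0.3196]
ee_rot: [-0.487, -0.513, -0.487, 0.513]
contact_force: [-0.5, -0.4, 0.1]
width: 0.042
```

```bash
python3 - <<'E'
from h import *
import cv2
goal(u2w([-.045,-.022,.30]),np.pi+UA)
im=manip.get_image("wrist")[:,:,::-1]
cv2.imwrite(f"pics/l5.png",im)
E
```

```text
t 14.65 pos [ 0.4948 -0.2231  0.3196] unit [-3.000e-01 -3.302e+02  3.196e+02] w 0.042 F [-0.53 -0.42  0.1 ] M [ 0.01 -0.    0.03] q [-0.55  0.29  1.71  0.    1.14 -0.5 ]
R [[-0.0, 0.999, -0.051], [0.0, -0.051, -0.999], [-1.0, -0.0, -0.0]]
turn [1.7994e+02 4.0000e-02 3.0000e-02]
turn [-0.06 -0.02  0.02]
world d [-0.0294  0.31   -0.0196] dp now [ 0.0198 -0.0451 -0.3081] dp after turn [ 0.0196 -0.0447 -0.3082]
```

View pics/l5.png

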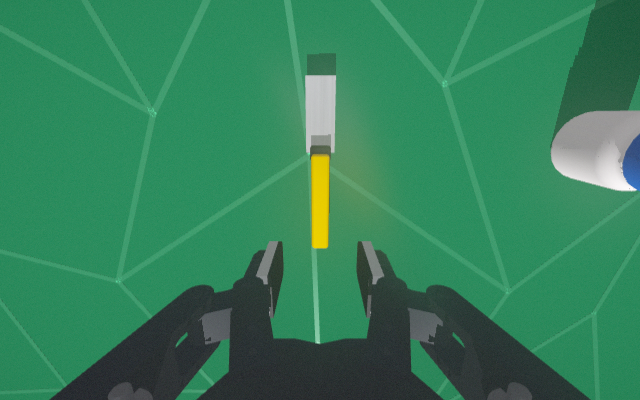

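Emit:
arm_command:
  targets:
    - {"dp": [0, -0.01, -0.045], "turn": [0, 0, 0], "grip": -1}
    - {"dp": [0, -0.01, -0.045], "turn": [0, 0, 0], "grip": -1}
    - {"dp": [0, -0.01, -0.045], "turn": [0, 0, 0], "grip": -1}
    - {"dp": [0, -0.01, -0.045], "turn": [0, 0, 0], "grip": -1}
    - {"dp": [0, 0, -0.045], "turn": [0, 0, 0], "grip": -1}
    - {"dp": [0, 0, -0.045], "turn": [0, 0, 0], "grip": -1}
    - {"dp": [0, 0, -0.03], "turn": [0, 0, 0], "grip": -1}

```text
clock: 15.4
position: [0.4698, 0.081, 0.3184]
ee_rot: [0.487, 0.513, 0.488, -0.512]
contact_force: [0.5, -0.5, 0.6]
width: -0.0001
```

Emit:
arm_command:
  targets:
    - {"dp": [0, 0, 0], "turn": [-8.5, 0, 0], "grip": -1}
    - {"dp": [0, 0, 0], "turn": [-8.5, 0, 0], "grip": -1}
    - {"dp": [0, 0, 0], "turn": [-8.5, 0, 0], "grip": -1}
    - {"dp": [0, 0, 0], "turn": [-8.5, 0, 0], "grip": -1}
    - {"dp": [0, 0, 0], "turn": [-8.5, 0, 0], "grip": -1}
    - {"dp": [0, 0, 0], "turn": [-8.5, 0, 0], "grip": -1}
    - {"dp": [0, 0, 0], "turn": [-8.5, 0, 0], "grip": -1}
    - {"dp": [0, 0, 0], "turn": [-8.5, 0, 0], "grip": -1}

```text
clock: 16.2
position: [0.4702, 0.0785, 0.3181]
ee_rot: [0.691, 0.15, 0.691, -0.15]
contact_force: [-0.7, 0.4, 0.0]
width: -0.0002
```

Emit:
arm_command:
  targets:
    - {"dp": [0, 0, 0], "turn": [-8.5, 0, 0], "grip": -1}
    - {"dp": [0, 0, 0], "turn": [-8.5, 0, 0], "grip": -1}
    - {"dp": [0, 0, 0], "turn": [-5, 0, 0], "grip": -1}
    - {"dp": [0, 0, 0], "turn": [0, 0, 0], "grip": -1}

```text
clock: 16.6
position: [0.4702, 0.0785, 0.3182]
ee_rot: [0.707, 0.018, 0.707, -0.018]
contact_force: [0.7, 0.2, 0.7]
width: 0.0
```

```bash
python3 - <<'E'
from h import *
import cv2
goal(u2w([-.040,-.022,.24]),np.pi/2+UA)
c=manip.calibration("wrist"); s,x,R=pose(); print("cam in tool",R.T@(-c["R"].T@c["t"]-x))
im=manip.get_image("wrist")[:,:,::-1]
cv2.imwrite(f"pics/s1.png",im)
print(proj(c,[u2w(p) for p in([-.009,-.022,.042],[-.012,-.037,.042],[-.012,-.007,.042])]))
E
```

```text
t 16.6 pos [0.4702 0.0785 0.3182] unit [-39.8 -30.2 318.2] w 0.0 F [0.72 0.2  0.66] M [ 0.    0.02 -0.01] q [ 0.02  0.2   1.84  0.    1.1  -1.5 ]
R [[-0.0, 0.051, 0.999], [0.0, 0.999, -0.051], [-1.0, 0.0, -0.0]]
turn [-0.08 -0.   -0.01]
turn [ 1.7992e+02 -1.0000e-02  1.0000e-02]
world d [ 0.0002  0.0082 -0.0782] dp now [ 0.0782  0.0082 -0.0002] dp after turn [ 0.0782  0.0082 -0.0002]
cam in tool [ 0.03064342 -0.00109375 -0.07936965]
[[328.81371773 230.17008377]
 [313.29139853 227.34865991]
 [344.38840022 227.28270261]]
```

View pics/s1.png

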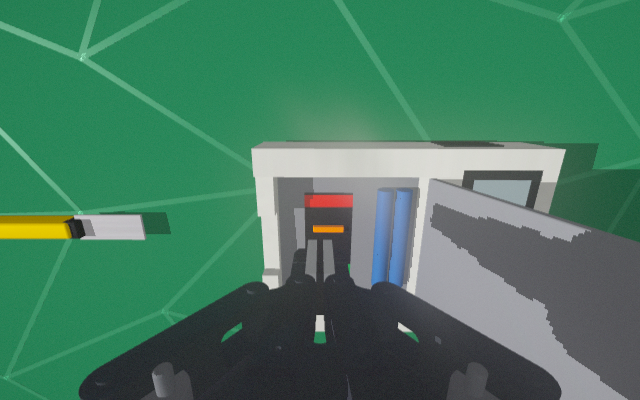

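Emit:
arm_command:
  targets:
    - {"dp": [0.03, 0.004, 0], "turn": [0, 0, 0], "grip": -1}
    - {"dp": [0.03, 0.004, 0], "turn": [0, 0, 0], "grip": -1}
    - {"dp": [0.02, 0, 0], "turn": [0, 0, 0], "grip": -1}
    - {"dp": [0.013, 0, 0], "turn": [0, 0, 0], "grip": -1}
    - {"dp": [0.006, 0, 0], "turn": [0, 0, 0], "grip": -1}
    - {"dp": [0, 0, 0], "turn": [0, 0, 0], "grip": -1}
    - {"dp": [0, 0, 0], "turn": [0, 0, 0], "grip": -1}

```text
clock: 17.35
position: [0.4711, 0.0864, 0.2199]
ee_rot: [0.707, 0.018, 0.707, -0.018]
contact_force: [0.6, 0.1, 0.7]
width: -0.0001
```

```bash
python3 - <<'E'
from h import *
import cv2
goal(u2w([-.040,-.022,.2115]),np.pi/2+UA)
im=manip.get_image("wrist")[:,:,::-1]
cv2.imwrite(f"pics/s2.png",im)
E
```

```text
t 17.35 pos [0.4711 0.0864 0.2199] unit [-39.4 -22.2 219.9] w -0.0001 F [0.61 0.08 0.71] M [0.06 0.05 0.1 ] q [ 0.04  0.32  1.97  0.    0.85 -1.48]
R [[0.001, 0.051, 0.999], [0.0, 0.999, -0.051], [-1.0, 0.0, 0.001]]
turn [-0.1   0.06 -0.01]
turn [ 1.799e+02 -2.000e-02 -9.000e-02]
world d [-0.0006  0.0003 -0.0084] dp now [ 0.0084  0.0002 -0.0006] dp after turn [ 0.0084  0.0002 -0.0006]
```

View pics/s2.png

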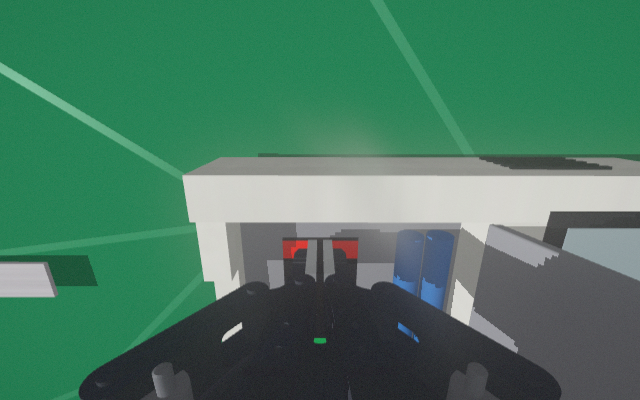

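Emit:
arm_command:
  targets:
    - {"dp": [0.004, 0, 0], "turn": [0, 0, 0], "grip": -1}
    - {"dp": [0.003, 0, 0], "turn": [0, 0, 0], "grip": -1}
    - {"dp": [0.001, 0, 0], "turn": [0, 0, 0], "grip": -1}
    - {"dp": [0, 0, 0], "turn": [0, 0, 0], "grip": -1}
    - {"dp": [0, 0, 0.005], "turn": [0, 0, 0], "grip": -1}
    - {"dp": [0, 0, 0.005], "turn": [0, 0, 0], "grip": -1}
    - {"dp": [0, 0, 0.004], "turn": [0, 0, 0], "grip": -1}
    - {"dp": [0, 0, 0], "turn": [0, 0, 0], "grip": -1}

```text
clock: 18.2
position: [0.4857, 0.0857, 0.2115]
ee_rot: [0.707, 0.018, 0.706, -0.018]
contact_force: [0.2, 0.7, 0.7]
width: -0.0002
```

```bash
python3 - <<'E'
from h import *
goal(u2w([-.023,-.022,.2115]),np.pi/2+UA)
E
```

```text
t 18.2 pos [0.4857 0.0857 0.2115] unit [-24.7 -22.3 211.5] w -0.0002 F [0.2  0.7  0.71] M [-0.01 -0.02  0.07] q [ 0.03  0.35  1.95  0.    0.84 -1.49]
R [[0.001, 0.051, 0.999], [0.0, 0.999, -0.051], [-1.0, 0.0, 0.001]]
turn [-0.07  0.07 -0.01]
turn [ 1.7993e+02 -1.0000e-02 -1.2000e-01]
world d [ 0.0017  0.0002 -0.    ] dp now [0.     0.0003 0.0017] dp after turn [0.     0.0003 0.0017]
```

Push in 1 mm rows, watching the force.

Emit:
arm_command:
  targets:
    - {"dp": [0, 0, 0.001], "turn": [0, 0, 0], "grip": -1}
    - {"dp": [0, 0, 0.001], "turn": [0, 0, 0], "grip": -1}
    - {"dp": [0, 0, 0.001], "turn": [0, 0, 0], "grip": -1}

```text
clock: 18.5
position: [0.4876, 0.0856, 0.2114]
ee_rot: [0.707, 0.018, 0.707, -0.018]
contact_force: [-0.4, 0.4, -0.4]
width: -0.0001
```

Emit:
arm_command:
  targets:
    - {"dp": [0, 0, 0.001], "turn": [0, 0, 0], "grip": -1}
    - {"dp": [0, 0, 0.001], "turn": [0, 0, 0], "grip": -1}

```text
clock: 18.7
position: [0.4884, 0.0856, 0.2112]
ee_rot: [0.705, 0.018, 0.708, -0.018]
contact_force: [-4.4, 1.0, 3.7]
width: -0.0002
```

Emit:
arm_command:
  targets:
    - {"dp": [0, 0, 0.001], "turn": [0, 0, 0], "grip": -1}
    - {"dp": [0, 0, 0.001], "turn": [0, 0, 0], "grip": -1}

```text
clock: 18.9
position: [0.4893, 0.0855, 0.2111]
ee_rot: [0.704, 0.018, 0.709, -0.018]
contact_force: [-7.9, -0.1, 6.3]
width: 0.0003
```

Emit:
arm_command:
  targets:
    - {"dp": [-0.0005, 0, 0.001], "turn": [0, 0, 0], "grip": -1}
    - {"dp": [0, 0, 0.001], "turn": [0, 0, 0], "grip": -1}

```text
clock: 19.1
position: [0.4907, 0.0854, 0.2112]
ee_rot: [0.704, 0.018, 0.71, -0.018]
contact_force: [-7.5, 0.5, 4.4]
width: -0.0003
```

Emit:
arm_command:
  targets:
    - {"dp": [0, 0, 0.001], "turn": [0, 0, 0], "grip": -1}
    - {"dp": [0, 0, 0.001], "turn": [0, 0, 0], "grip": -1}

```text
clock: 19.3
position: [0.493, 0.0853, 0.2112]
ee_rot: [0.704, 0.018, 0.71, -0.018]
contact_force: [-6.4, 0.9, 3.0]
width: -0.0001
```

```bash
python3 - <<'E'
from h import *
goal(u2w([-.023,-.022,.2115]),np.pi/2+UA)
E
```

```text
t 19.3 pos [0.493  0.0853 0.2112] unit [-17.4 -22.3 211.2] w -0.0001 F [-6.39  0.88  3.02] M [0.12 1.04 0.01] q [ 0.03  0.36  1.94  0.    0.86 -1.49]
R [[-0.008, 0.051, 0.999], [0.0, 0.999, -0.051], [-1.0, -0.0, -0.008]]
turn [-0.06 -0.45  0.02]
turn [1.7994e+02 2.0000e-02 7.0000e-01]
world d [-0.0056  0.0006  0.0003] dp now [-0.0002  0.0003 -0.0056] dp after turn [-0.0003  0.0003 -0.0056]
```

Emit:
arm_command:
  targets:
    - {"dp": [0, 0, 0.001], "turn": [0, 0, 0], "grip": -1}
    - {"dp": [0, 0, 0.001], "turn": [0, 0, 0], "grip": -1}
    - {"dp": [0, 0, 0.001], "turn": [0, 0, 0], "grip": -1}
    - {"dp": [0, 0, 0.001], "turn": [0, 0, 0], "grip": -1}

```text
clock: 19.7
position: [0.5009, 0.085, 0.2122]
ee_rot: [0.708, 0.018, 0.706, -0.018]
contact_force: [0.4, -0.2, -0.8]
width: -0.0003
```

Emit:
arm_command:
  targets:
    - {"dp": [0, 0, 0.001], "turn": [0, 0, 0], "grip": -1}
    - {"dp": [0, 0, 0.001], "turn": [0, 0, 0], "grip": -1}

```text
clock: 19.9
position: [0.5023, 0.0849, 0.2121]
ee_rot: [0.707, 0.018, 0.706, -0.018]
contact_force: [0.2, 0.0, -0.6]
width: -0.0003
```

Emit:
arm_command:
  targets:
    - {"dp": [0, 0, -0.005], "turn": [0, 0, 0], "grip": -1}
    - {"dp": [0, 0, -0.005], "turn": [0, 0, 0], "grip": -1}
    - {"dp": [-0.01, 0, 0], "turn": [0, 0, 0], "grip": -1}
    - {"dp": [-0.03, 0, 0], "turn": [0, 0, 0], "grip": -1}
    - {"dp": [-0.04, 0, 0], "turn": [0, 0, 0], "grip": -1}
    - {"dp": [-0.04, 0, 0], "turn": [0, 0, 0], "grip": -1}
    - {"dp": [-0.04, 0, 0], "turn": [0, 0, 0], "grip": -1}

```text
clock: 20.6
position: [0.4911, 0.0854, 0.3743]
ee_rot: [0.707, 0.018, 0.707, -0.018]
contact_force: [0.0, -0.3, -0.0]
width: 0.0001
```

Emit:
arm_command:
  targets:
    - {"dp": [0, 0, -0.04], "turn": [0, 0, 0], "grip": -1}
    - {"dp": [0, 0, -0.04], "turn": [0, 0, 0], "grip": -1}
    - {"dp": [0, 0, -0.04], "turn": [0, 0, 0], "grip": -1}
    - {"dp": [0, 0, 0], "turn": [0, 0, 0], "grip": -1}
    - {"dp": [0, 0, 0], "turn": [0, 0, 0], "grip": -1}

```text
clock: 21.1
position: [0.3711, 0.0915, 0.3729]
ee_rot: [0.708, 0.018, 0.706, -0.018]
contact_force: [-0.3, 0.2, 0.8]
width: 0.0003
```

```bash
python3 - <<'E'
from h import *
import cv2
goal()
a=manip.get_image("scene")[:,:,::-1].copy()
cv2.imwrite("pics/f1.png",a)
cv2.imwrite("pics/f2.png",cv2.resize(a[150:260,300:440],None,fx=5,fy=5,interpolation=cv2.INTER_CUBIC))
cv2.imwrite("pics/f3.png",manip.get_image("top")[:,:,::-1])
c=manip.calibration("scene")
for nm,th in(("1.9",1.9),("1.7",1.7)):
  Y=-146*np.cos(th)+-3*np.sin(th)*1; Z=146*np.sin(th)-3*np.cos(th)
  print(nm,proj(c,[u2w([sx*.066,.062+Y/1e3,.063+Z/1e3]) for sx in(-1,1)]))
print(proj(c,[u2w([x,-.022,.042]) for x in(-.009,.009)]))
E
```

```text
t 21.1 pos [0.3711 0.0915 0.3729] unit [-139.5  -22.1  372.9] w 0.0003 F [-0.27  0.21  0.83] M [-0.02 -0.01 -0.  ] q [ 0.06  0.    1.92  0.    1.21 -1.46]
R [[0.003, 0.05, 0.999], [0.0, 0.999, -0.05], [-1.0, 0.0, 0.003]]
1.9 [[409.05096656 157.68762787]
 [403.80911099 200.59111814]]
1.7 [[397.08700457 153.8918568 ]
 [390.6447002  196.4297802 ]]
[[346.55842099 209.33075992]
 [345.27249411 214.70623526]]
```

View pics/f1.png

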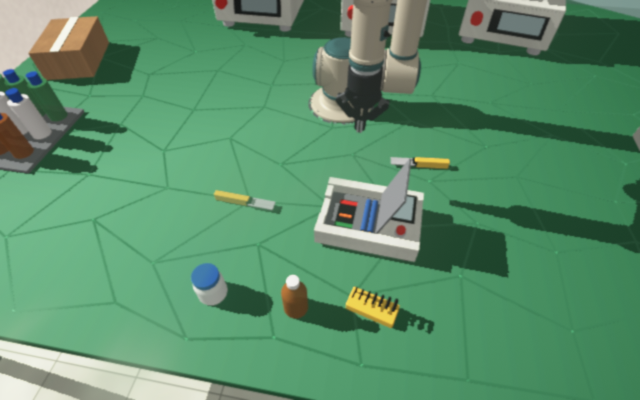

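View pics/f2.png

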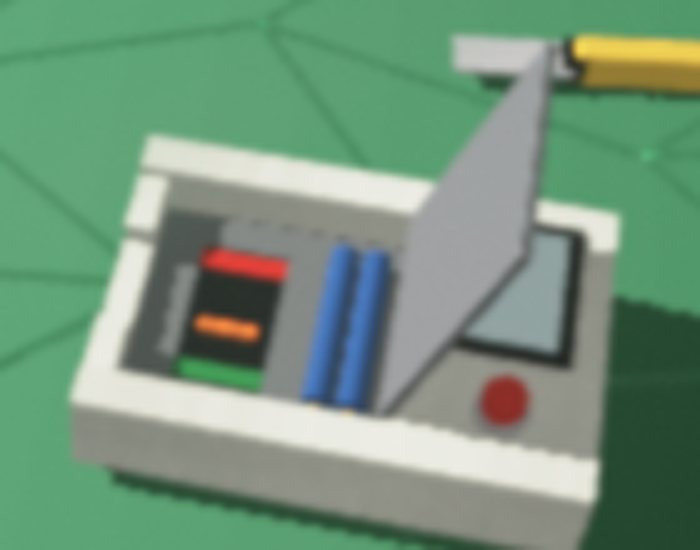

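View pics/f3.png

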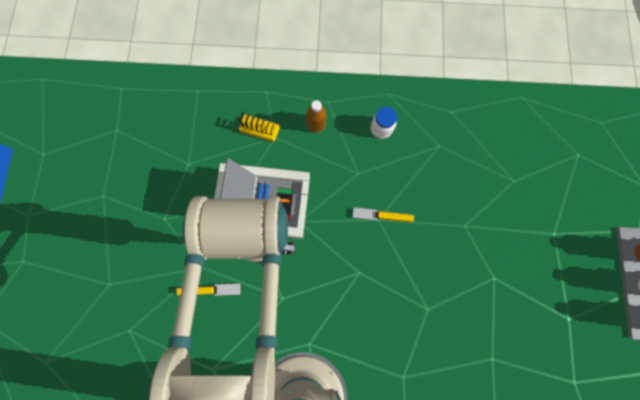

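```bash
python3 - <<'E'
from rig import manip
print(manip.sign_off())
E
```

```text
the job is handed in; nothing more can be done
None
```

The job is done and handed in at about 21 s of the 72 s allowed. I used the rightmost pry tool to lever the cover up from the slot and swing it back to its stop. I then laid the tool on the bench and pushed the switch across its click with the closed fingertips.

- **Cover:** it stayed open after the tool was withdrawn. In the last scene picture its lip corner is at about pixel (409, 158), where I calculated it would be at 1.9 rad.
- **Switch:** the ridge is at about (345, 215), matching the green end; the red end would be at row 209.
- **Forces:** the highest readings were about 8 N sideways with 6 N upward while pushing the switch, and about 4 N at the cover's stop. The upward force was more than I expected, so I raised the fingers 0.5 mm and it fell.
- **Bystanders and tool:** the bottle, jar and key set look unmoved in both the scene and top pictures. The tool lies flat on the bench, and the robot is clear of everything.

None of the last checks failed or disagreed.

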